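# Gauge a dowel in the taper slot

### The job

Take the dark dowel out of the stand, set it upright in the wide mouth of the taper gauge and slide it along the slot by feel until it wedges between the two walls: a firm push of about 10 N, not forced. Leave it standing wedged there, then slide the red-knobbed pointer up until its brass arm just touches the dowel, without shoving the dowel back, and let go. Leave the pale dowel and the other things on the bench alone.

Things in the scene. Friction and masses are not known exactly. Their poses are not given: they have to be found in the camera images.
- dark_dowel: Dark wooden dowel, 22 mm diameter, 80 mm long, about 30 g, standing upright in one of the two holes of the stand (25 mm deep, so 55 mm stands out). Origin: centre of its lower end; z along it.
- pale_dowel: Pale dowel of the same size in the other hole; to be left alone.
- stand: Fixed wooden block 170 x 70 x 40 mm with two 25 mm holes, 100 mm apart along its x, the hole floors 15 mm above the bench. Origin: centre of its underside.
- gauge: Fixed taper gauge, green base board 320 x 170 x 6 mm; origin: centre of its underside. An open-topped slot runs along its +x from wide mouth to narrow end, floor 6 mm above the bench. Slot wall on the +y side: aluminium fence, 16 mm thick, face in the plane y = 0, x = -145 to +90 mm, top 31 mm above the bench. Behind it a pointer rail at y = +50 mm, end blocks 36 mm high.
- jaw: Fixed dark steel bar 190 x 18 mm, top 31 mm above the bench: the slot's slanted other wall, at 9.5 degrees to the fence, so the slot narrows 1 mm per 6 mm of travel. Clamped by hand, set differently every time: the dowel's axis stops anywhere from x = -45 to +5 mm of the gauge, to be found by feel. Origin: foot of its slot face, some way along; x along the face, y into the slot.
- pointer (a joint): Slide of the pointer along its rail, m: 0 parked at the narrow end, growing towards the mouth (gauge -x), to 0.15. About 1.2 N of friction; stays where it is left.
- pointer_tip (a point): Middle of the part of the brass arm that meets the dowel, on the arm's mouthward edge. The arm is a bar across the slot, 10 mm wide, 33 to 40 mm above the bench, just over the slot walls; it touches the dowel when this point's gauge x is 11 mm more than that of the dowel's axis.
- pointer_knob (a point): Top centre of the pointer's upright red knob (18 mm diameter, 28 mm tall, its top 72 mm above the bench, on a thinner neck). It lies 36 mm to the gauge's +x and 61 mm to its +y of pointer_tip, behind the fence. Grip it from above or push it.
- mallet: Turned wooden mallet, 230 mm long, lying on the bench; to be left alone.
- jar: Small jar, 60 mm diameter, 75 mm tall; to be left alone.
- chisel: Hand tool with a wooden handle, lying on the bench; to be left alone.
- slot_mouth (a point): Point on the slot's floor near its wide mouth, in mid-slot: 95 mm to the gauge's -x and 17 mm to its -y. The slot is 31 to 38 mm wide here; lower the dowel in here.
Not all that is in view belongs to the job. Leave any blue or turquoise look-alike of the dark_dowel alone.

How it is judged (in metres and radians):
On the way, in this order (a step that is already met when the one before it is completed fails the run):
1. the dark dowel, upright on the slot's floor, is pressed firmly between fence and jaw (over 3 N on each) (contact force between dark_dowel and jaw above 3 N and contact force between dark_dowel and gauge above 3 N and z of dark_dowel in the frame of gauge below 0.014 m and angle between dark_dowel's own z axis and vertical below 0.15 rad and y of dark_dowel in the frame of gauge between -0.014 and -0.008 m and y of dark_dowel in the frame of jaw between 0.008 and 0.014 m), for 0.2 s.
2. with the dowel wedged and no longer held, the pointer's arm is brought up to it (contact force between dark_dowel and jaw above 0.8 N and contact force between dark_dowel and gauge above 0.8 N and z of dark_dowel in the frame of gauge below 0.014 m and angle between dark_dowel's own z axis and vertical below 0.15 rad and y of dark_dowel in the frame of gauge between -0.014 and -0.008 m and y of dark_dowel in the frame of jaw between 0.008 and 0.014 m and contact force between dark_dowel and the fingers below 0.1 N and horizontal distance between pointer_tip and dark_dowel below 0.014 m), for 0.2 s.
At the end, for the whole second after the job is handed in: The dark dowel stands upright (within 0.15 rad) on the slot's floor (within 8 mm), at rest and still wedged tight (at least 0.8 N) between fence and jaw; the pointer's arm is within 3 mm of touching it and at rest (contact force between dark_dowel and jaw above 0.8 N and contact force between dark_dowel and gauge above 0.8 N and z of dark_dowel in the frame of gauge below 0.014 m and angle between dark_dowel's own z axis and vertical below 0.15 rad and y of dark_dowel in the frame of gauge between -0.014 and -0.008 m and y of dark_dowel in the frame of jaw between 0.008 and 0.014 m and horizontal distance between pointer_tip and dark_dowel below 0.014 m and linear speed of dark_dowel below 0.01 m/s and velocity of joint pointer between -0.01 and 0.01 m/s).
It fails at once if the dowel is forced: over 40 N on the jaw (contact force between dark_dowel and jaw above 40 N).
It fails at once if the pale dowel is moved by over 12 mm (distance of pale_dowel from where it was at the start of the episode above 0.012 m).
It fails at once if the mallet is moved by over 20 mm (distance of mallet from where it was at the start of the episode above 0.02 m).
It fails at once if the jar is moved by over 20 mm (distance of jar from where it was at the start of the episode above 0.02 m).
It fails at once if the chisel is moved by over 20 mm (distance of chisel from where it was at the start of the episode above 0.02 m).
It also fails if it takes over 72 s, if anything falls off the work surface, if the arm or the gripper's body presses on something with over 40 N, if the wrist force passes 120 N, or if a joint passes its speed limit or range.

### The arm

A 7-joint arm with a two-finger parallel gripper is mounted at the origin on the work surface. World frame = base frame: x ahead of the robot, y to its left, z up, the work surface at z = 0. Lengths are in m, angles in degrees, forces in N, time in s.
With the tool pointing down it reaches from about 0.425 to 0.875 m from the base axis. Payload 4.7 kg.
Tool frame: the origin (TCP) lies midway between the tips of the shut fingers; the grasp point (between the pads) lies env.grip_point_offset behind it (env.grip_point_offset is the distance from the TCP to the grasp point, in m); z points along the fingers, y is the line along which they close (so a half turn about z gives the same grasp; the last joint's range is limited). The gripper opens to 87 mm and grips with 3 to 60 N. Pads are 19 mm wide; open, the fingers measure 117 mm over their backs; the gripper's body (75 mm by 190 mm) begins 51 mm behind the grasp point.
Start: joints at [-64.223, 18.392, -4.016, 83.108, 1.295, 78.541, -3.26], TCP at [0.274, 0.589, 0.223] pointing down, gripper open.
Joint ranges: [-163.93, 163.93], [-17.29, 119.83], [-79.2, 71.16], [3.27, 140.29], [-89.18, 269.18], [5.43, 117.66], [-154.24, 154.24]. Speed limits (degrees/s): [147.25, 147.25, 180, 180, 180, 180, 180].

### API

Orientations are given as [roll, pitch, yaw] about the fixed x, y, z axes, in that order (R = Rz(yaw) Ry(pitch) Rx(roll)).
In Python, from cell import env gives the robot as it stands.
- The arm moves only by the shell command python3 -m creep 'ROWS' [FORCE]. ROWS is a JSON object of lists of equal length, an entry for each row: "translation": the shift along the tool's x, y, z in units of 0.08 m (1.0 is 0.08 m), a list of three; "turn": the turn, a rotation vector about the tool's x, y, z in units of 180 degrees (1.0 is 180 degrees), a list of three; "grip": the opening, from 0 (shut) to 1 (fully open). In form: {"translation": [[x, y, z], ...], "turn": [[ax, ay, az], ...], "grip": [grip, ...]}. A call has 1 to 5 rows; each row shifts and turns the commanded pose from where the row before left it, along the tool's axes as they then stand; what a row does not reach is not made up. A row lasts 1/8 s, in which the tool goes at most 62.5 mm and 10.7 degrees, less where a joint would pass 70% of its speed; a pose out of reach is approached as far as the arm can. A call with a number of a shift or a turn outside -1 to 1 is refused whole. A call with a gripper value outside its range is refused whole. The fingers move at their own pace and stop on an object; FORCE is the grip in N (left out, the last holds). Time passes only in rows, so rows that do not move let the fingers close. It gives the time, the measured TCP pose, the force, the opening and the grip force at its end, in the units of the state.
- env.get_obs(): the state, without advancing time (a new reading comes with each control period).
- env.read_camera(name): name is "scene" or "top" or "wrist"; returns a dict with "frame" (420x560x3 uint8, red, green, blue), "z_map" (420x560 float32, m along the optical axis (not along the pixel's ray), 0 where there is no reading), "K" (3x3 intrinsics, pixels), "D" ([k1, k2, p1, p2, k3] as OpenCV has them; the pictures are not rectified), "rvec" (rotation vector, rad) and "tvec" (3), from world to camera coordinates, as OpenCV has them. Camera axes: x right, y down, z forward; pixel columns grow to the right and rows downward; lengths in m; the calibration is good to about 2 mm. A picture is of the moment at which its call begins.
- env.sign_off(): hands the job in; it is judged then, once.
The state is a dict: "time_s": time; "qpos": joint angles; "joint_velocities": joint speeds; "effort": joint torques, N m; "tool_pos": TCP position; "tool_rot": TCP orientation; "force": force on the tool from outside, world axes, zero at the start; "wrist_torque": the same for the moment, N m; "grip_width": finger opening in m; "grasp_force": force on a finger pad.
Only numpy, scipy, OpenCV 4.12 (cv2) and the standard library are available. Lean on these libraries where they do the work, as an engineer would, in place of code of your own. Each camera call takes 0.05 s, during which the arm holds its last target. There are 200 camera calls.

## Working session

There is one attempt and no reset: what is moved stays moved. The work goes in short steps, Python scripts to look and compute and a shell command to move; the robot and the scene stay as the last step left them, time stands still between calls to the robot, and variables do not carry over. Pictures are saved under pics/ and viewed, at most 10 in all, crops included, and the job is handed in when it is done.

```bash
ls; mkdir -p pics
cat > h.py <<'E'
import numpy as np, cv2
from cell import env
def cam(n):
    c=env.read_camera(n); return c
def ray(c,u,v):
    p=cv2.undistortPoints(np.array([[[u,v]]],float),c['K'],np.array(c['D'],float))[0,0]
    R=cv2.Rodrigues(np.array(c['rvec'],float))[0]; t=np.array(c['tvec'],float).ravel()
    return -R.T@t, R.T@np.array([p[0],p[1],1.])
def onz(c,u,v,z):
    o,d=ray(c,u,v); return o+d*(z-o[2])/d[2]
def save(n,im): cv2.imwrite('pics/'+n+'.png',cv2.cvtColor(im,cv2.COLOR_RGB2BGR))
def st():
    s=env.get_obs(); print({k:np.round(s[k],4).tolist() for k in('time_s','tool_pos','tool_rot','force','grip_width','grasp_force')})
E
python3 - <<'E'
from h import *
st(); print(env.grip_point_offset)
for n in('top','scene'):
    c=cam(n); save(n+'0',c['frame']); print(n,ray(c,280,210))
E
```

```text
pics
{'time_s': 0.0, 'tool_pos': [0.2742, 0.5887, 0.2215], 'tool_rot': [-179.8897, 0.0066, 155.0352], 'force': [0.188, 0.7305, 0.3314], 'grip_width': 0.0871, 'grasp_force': 0.0}
0.0187
top (array([0.36556682, 0.04351453, 1.33868573]), array([ 0.15545707,  0.00690336, -0.98788727]))
scene (array([0.9658185 , 0.71723007, 0.6088581 ]), array([-0.41593396, -0.73183051, -0.53989085]))
```

View pics/top0.png

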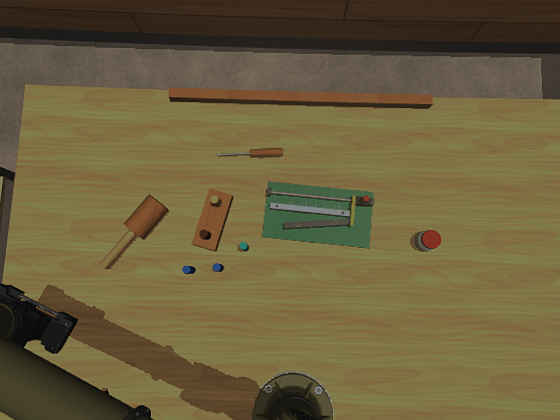

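View pics/scene0.png

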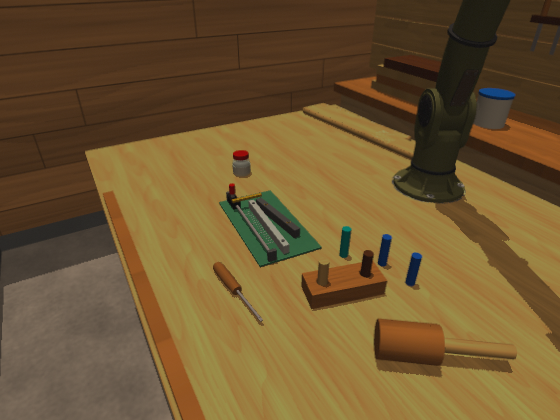

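The top view shows the stand at about (212,220), with the dark dowel at (205,235) and the pale one at (215,201). The gauge's mouth is on the image left at about (265,215), the red knob is at (367,200) and the brass arm at x≈352. There are blue and turquoise decoys at (243,246), (217,268) and (188,269).

Run:
```python
from h import *
c=cam('top'); f=c['frame']; hsv=cv2.cvtColor(f,cv2.COLOR_RGB2HSV)
# gauge
m=cv2.inRange(hsv,(65,60,30),(85,255,255)); m[:, :255]=0; m[:,380:]=0
m=cv2.morphologyEx(m,cv2.MORPH_CLOSE,np.ones((15,15)))
cs,_=cv2.findContours(m,0,2); k=max(cs,key=cv2.contourArea)
P=np.array([onz(c,*p,0.006)[:2] for p in k[:,0]],np.float32)
print('gauge',cv2.minAreaRect(P))
b=cv2.boxPoints(cv2.minAreaRect(P)); print(b)
# dark dowel
roi=(slice(215,252),slice(190,225)); g=f[roi].max(2); print('val',hsv[235,205],hsv[220,212])
m=np.zeros(f.shape[:2],np.uint8); m[roi]=(g<75)*255
n,l,s,ce=cv2.connectedComponentsWithStats(m)
for i in range(1,n): 
    if s[i,4]>10: print('dark',s[i],ce[i],onz(c,*ce[i],0.095), onz(c,*ce[i],0.075))
m=cv2.inRange(hsv,(0,150,60),(12,255,255)); n,l,s,ce=cv2.connectedComponentsWithStats(m)
for i in range(1,n):
    if s[i,4]>12 and 355<ce[i][0]<380 : print('red',s[i],ce[i],onz(c,*ce[i],0.072))
big=cv2.resize(f[180:255,180:380],None,fx=4,fy=4,interpolation=cv2.INTER_CUBIC); save('topcrop',big)
z=c['z_map']
for u,v in((205,235),(204,234),(206,233),(215,201),(367,200)): 
    o,d=ray(c,u,v); print(u,v,o+d*z[v,u])
```

```text
gauge ((0.5485622882843018, 0.0009874776005744934), (0.1967533379793167, 0.12076995521783829), 85.2319107055664)
[[ 0.48020893 -0.09202936]
 [ 0.60056096 -0.10206811]
 [ 0.61691564  0.09400432]
 [ 0.4965636   0.10404307]]
val [ 10 160  67] [ 13 159 130]
dark [214 220  11  31  48] [219.66666667 236.02083333] [0.48361064 0.21721463 0.095     ] [0.48550893 0.22000794 0.075     ]
dark [200 230  11  10  84] [205.05952381 234.53571429] [0.48663542 0.25777076 0.095     ] [0.48858235 0.26121626 0.075     ]
red [363 196   7   6  32] [365.84375 198.375  ] [ 0.60541822 -0.1920331   0.072     ]
205 235 [0.4851311  0.25749024 0.0971806 ]
204 234 [0.48755859 0.25991372 0.0999333 ]
206 233 [0.49099033 0.25542602 0.09485478]
215 201 [0.58141342 0.23478112 0.09641693]
367 200 [ 0.60124903 -0.19580078  0.06952576]
```

View pics/topcrop.png

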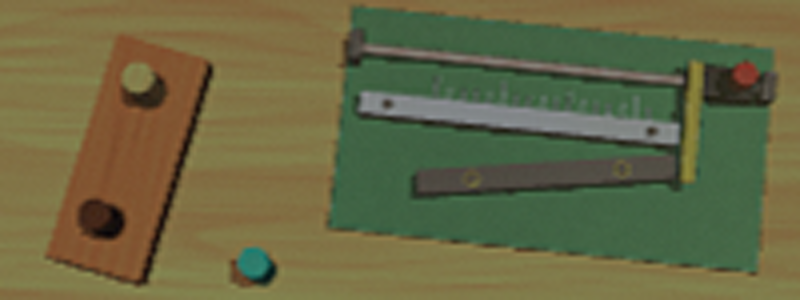

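The crop shows the green board's corners at (268,182), (373,192), (369,248) and (262,237). The fence runs above the jaw, the dowel tops are at about (204,234) and (215,199), and the knob is at (366,198).

```bash
cat >> h.py <<'E'
def fit2(A,B):  # rigid A->B
    a=A.mean(0);b=B.mean(0);M=((B-b)[:,None]*np.array(1))if 0 else None
    z=((A-a)@[1,1j]).conj()@((B-b)@[1,1j]); th=np.angle(z); R=np.array([[np.cos(th),-np.sin(th)],[np.sin(th),np.cos(th)]]); return th,R,b-R@a
E
python3 - <<'E'
from h import *
c=cam('top')
px=lambda x,y:(180+x/4-.375,180+y/4-.375)
C=np.array([onz(c,*px(*p),.006)[:2] for p in((351,7),(774,48),(757,272),(329,228))])
print('sides',np.linalg.norm(C-np.roll(C,-1,0),axis=1))
A=np.array([[-.16,.085],[.16,.085],[.16,-.085],[-.16,-.085]])
th,R,t=fit2(A,C); print('gauge',np.degrees(th),t,'res',C-(A@R.T+t))
g=lambda p,z:R.T@(onz(c,*px(*p),z)[:2]-t)
print('fence edge',g((359,113),.031),g((680,143),.031)); print('jaw edge',g((415,175),.031),g((675,157),.031))
print('knob',g((746,73),.072),'arm mouthward',g((690,62),.04),g((684,180),.04))
print('mouth',R@[-.095,-.017]+t,'stop range',R@[-.045,-.011]+t,R@[.005,-.011]+t)
d=onz(c,*px(98,214),.095);p=onz(c,*px(139,77),.095); print('dark',d,'pale',p,np.linalg.norm(d-p))
np.savez('g.npz',th=th,R=R,t=t)
E
```

```text
sides [0.32048061 0.16969465 0.31856941 0.16850255]
gauge -94.1309239827522 [ 0.56618804 -0.06039361] res [[-6.38536654e-04  4.42336755e-04]
 [-2.41170406e-04 -6.79356891e-05]
 [ 1.11139653e-04  5.54157654e-04]
 [ 7.68567407e-04 -9.28558721e-04]]
fence edge [-0.14488422  0.00017382] [0.09191373 0.00155619]
jaw edge [-0.09930355 -0.0414729 ] [ 0.08907749 -0.00915526]
knob [0.12916371 0.05014038] arm mouthward [0.09326525 0.06074775] [ 0.09566928 -0.02669247]
mouth [0.5560756  0.03558419] stop range [ 0.55845822 -0.01471813] [ 0.55485644 -0.06458823]
dark [0.49048655 0.26056119 0.095     ] pale [0.58765309 0.23704392 0.095     ] 0.09997198655262378
```

```bash
cat >> h.py <<'E'
def togo(target,yaw=None):
    from scipy.spatial.transform import Rotation as Ro
    s=env.get_obs(); Rt=Ro.from_euler('xyz',s['tool_rot'],degrees=True)
    print('togo units',np.round(Rt.inv().apply(np.array(target)-s['tool_pos'])/.08,3), end=' ')
    if yaw is not None: print('turn',np.round((Rt.inv()*Ro.from_euler('xyz',[180,0,yaw],degrees=True)).as_rotvec()/np.pi,4),end=' ')
    print()
E
python3 -m creep '{"translation":[[0,0,0],[0,0,0],[-0.3,-0.39,0],[-0.3,-0.39,0],[-0.3,-0.39,0]],"turn":[[0,0,-0.058],[0,0,-0.058],[0,0,0],[0,0,0],[0,0,0]],"grip":[1,1,1,1,1]}' 15
python3 -m creep '{"translation":[[-0.3,-0.39,0],[-0.3,-0.39,0],[-0.3,-0.39,0],[-0.3,-0.39,0],[-0.3,-0.39,0]],"turn":[[0,0,0],[0,0,0],[0,0,0],[0,0,0],[0,0,0]],"grip":[1,1,1,1,1]}'
python3 -m creep '{"translation":[[-0.3,-0.39,0.2],[-0.3,-0.39,0.2],[0,0,0.2],[0,0,0]],"turn":[[0,0,0],[0,0,0],[0,0,0],[0,0,0]],"grip":[1,1,1,1]}'
python3 - <<'E'
from h import *
st(); togo([.4905,.2606,.053],175.87)
c=cam('wrist'); save('w1',c['frame'])
E
```

```text
time_s: 0.82
tool_pos: [0.3401, 0.4896, 0.2223]
tool_rot: [-180.0, -0.0, 175.9]
force: [0.2, -0.1, 0.8]
grip_width: 0.0868
grasp_force: 0.0
time_s: 1.45
tool_pos: [0.4487, 0.3254, 0.2225]
tool_rot: [180.0, 0.0, 175.9]
force: [-0.4, 0.6, -0.5]
grip_width: 0.0872
grasp_force: 0.0
time_s: 1.95
tool_pos: [0.4902, 0.2611, 0.1731]
tool_rot: [-179.9, -0.2, 175.9]
force: [-0.3, 0.3, -0.8]
grip_width: 0.087
grasp_force: 0.0
{'time_s': 1.95, 'tool_pos': [0.4902, 0.2611, 0.1731], 'tool_rot': [-179.9366, -0.1675, 175.9286], 'force': [-0.2922, 0.3, -0.8265], 'grip_width': 0.087, 'grasp_force': 0.0}
togo units [-0.009 -0.004  1.501] turn [-0.0004 -0.0009  0.0003]
```

View pics/w1.png

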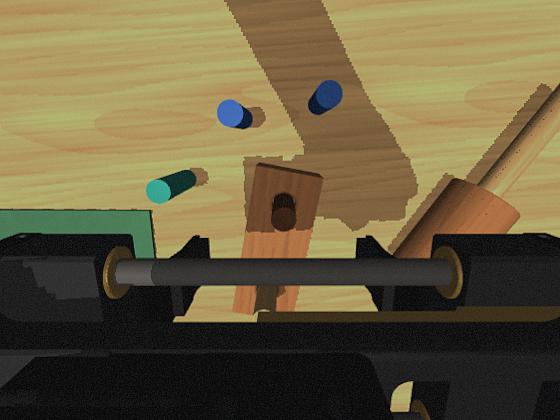

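The wrist view shows the dowel's top at about (284,216), midway between the fingers, and the decoys are well clear.

```bash
python3 - <<'E'
from h import *
c=cam('wrist'); print(onz(c,284,216,.095))
E
python3 -m creep '{"translation":[[0,0,0.4],[0,0,0.4],[0,0,0.4],[0,0,0.3],[0,0,0]],"turn":[[0,0,0],[0,0,0],[0,0,0],[0,0,0],[0,0,0]],"grip":[1,1,1,1,1]}'
```

```text
[0.49041515 0.26445377 0.095     ]
time_s: 2.68
tool_pos: [0.49, 0.2617, 0.0535]
tool_rot: [-179.9, -0.1, 176.0]
force: [-0.0, -0.3, -0.6]
grip_width: 0.0874
grasp_force: 0.0
```

```bash
python3 -m creep '{"translation":[[0,0,0],[0,0,0],[0,0,0],[0,0,0],[0,0,0]],"turn":[[0,0,0],[0,0,0],[0,0,0],[0,0,0],[0,0,0]],"grip":[0,0,0,0,0]}' 20
python3 -m creep '{"translation":[[0,0,0],[0,0,0],[0,0,0],[0,0,-0.1],[0,0,-0.2]],"turn":[[0,0,0],[0,0,0],[0,0,0],[0,0,0],[0,0,0]],"grip":[0,0,0,0,0]}' 20
python3 -m creep '{"translation":[[0,0,-0.3],[0,0,-0.3],[0,0,-0.3],[0,0,0]],"turn":[[0,0,0],[0,0,0],[0,0,0],[0,0,0]],"grip":[0,0,0,0]}' 20
python3 - <<'E'
from h import *
togo([.5561,.0356,.15],175.87)
E
```

```text
time_s: 3.3
tool_pos: [0.4916, 0.2609, 0.0547]
tool_rot: [180.0, 0.0, 175.9]
force: [-0.0, 0.2, 0.6]
grip_width: 0.0449
grasp_force: 0.0
time_s: 3.92
tool_pos: [0.4912, 0.2607, 0.0789]
tool_rot: [-180.0, -0.1, 175.9]
force: [-0.1, -0.7, 0.2]
grip_width: 0.0216
grasp_force: 20.0
time_s: 4.42
tool_pos: [0.4932, 0.2619, 0.1538]
tool_rot: [179.8, 0.3, 175.9]
force: [0.4, 0.1, 0.9]
grip_width: 0.0217
grasp_force: 20.0
togo units [-0.986 -2.765  0.042] turn [0.0011 0.0015 0.0002]
```

```bash
python3 -m creep '{"translation":[[-0.12,-0.34,0],[-0.12,-0.34,0],[-0.12,-0.34,0],[-0.12,-0.34,0],[-0.12,-0.34,0]],"turn":[[0,0,0],[0,0,0],[0,0,0],[0,0,0],[0,0,0]],"grip":[0,0,0,0,0]}' 20
python3 -m creep '{"translation":[[-0.12,-0.34,0],[-0.12,-0.34,0],[-0.12,-0.34,0],[0,0,0],[0,0,0]],"turn":[[0,0,0],[0,0,0],[0,0,0],[0,0,0],[0,0,0]],"grip":[0,0,0,0,0]}' 20
python3 - <<'E'
from h import *
st();togo([.5561,.0356,.045],175.87)
c=cam('wrist'); save('w2',c['frame'])
c=cam('scene'); save('s2',c['frame'][150:300,180:380].repeat(3,0).repeat(3,1))
E
```

```text
time_s: 5.05
tool_pos: [0.5294, 0.1208, 0.1498]
tool_rot: [-180.0, -0.1, 175.9]
force: [0.6, -0.4, -0.8]
grip_width: 0.0212
grasp_force: 20.0
time_s: 5.68
tool_pos: [0.5521, 0.0394, 0.15]
tool_rot: [180.0, -0.1, 175.9]
force: [0.0, 1.0, 0.0]
grip_width: 0.0213
grasp_force: 20.0
{'time_s': 5.675, 'tool_pos': [0.5521, 0.0394, 0.15], 'tool_rot': [179.9685, -0.065, 175.9418], 'force': [0.0091, 0.9717, 0.0006], 'grip_width': 0.0213, 'grasp_force': 19.9991}
togo units [-0.055 -0.044  1.312] turn [ 0.0002 -0.0004  0.0004]
```

View pics/w2.png

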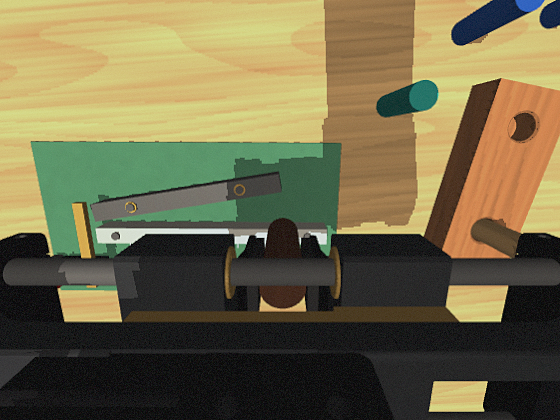

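View pics/s2.png

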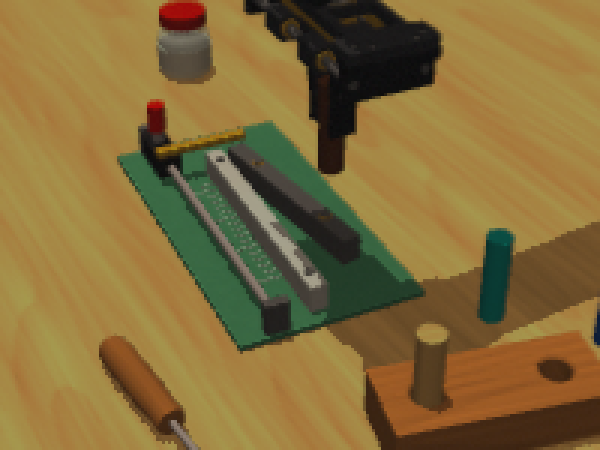

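The dowel hangs upright in the fingers (tip at about (285,300) in the wrist view), over the mouth of the slot. I'll correct the position and lower it.

```bash
python3 -m creep '{"translation":[[-0.055,-0.044,0.25],[0,0,0.35],[0,0,0.35],[0,0,0.2],[0,0,0]],"turn":[[0,0,0],[0,0,0],[0,0,0],[0,0,0],[0,0,0]],"grip":[0,0,0,0,0]}' 20
python3 -m creep '{"translation":[[0,0,0.05],[0,0,0.03],[0,0,0.03],[0,0,0.01],[0,0,0]],"turn":[[0,0,0],[0,0,0],[0,0,0],[0,0,0],[0,0,0]],"grip":[0,0,0,0,0]}' 20
python3 - <<'E'
from h import *
st();togo([.5561,.0356,.045],175.87)
g=np.load('g.npz'); p=env.get_obs()['tool_pos'][:2]; print('gauge',g['R'].T@(p-g['t']))
E
```

```text
time_s: 6.4
tool_pos: [0.5558, 0.0352, 0.0576]
tool_rot: [-180.0, -0.1, 176.0]
force: [0.2, 0.7, 0.3]
grip_width: 0.0216
grasp_force: 20.0
time_s: 7.02
tool_pos: [0.5568, 0.0346, 0.049]
tool_rot: [180.0, 0.0, 175.9]
force: [1.0, -0.7, -0.6]
grip_width: 0.0215
grasp_force: 20.0
{'time_s': 7.025, 'tool_pos': [0.5568, 0.0346, 0.049], 'tool_rot': [179.9955, 0.008, 175.9073], 'force': [0.9772, -0.6698, -0.6307], 'grip_width': 0.0215, 'grasp_force': 19.9989}
togo units [0.01  0.012 0.05 ] turn [0.     0.     0.0002] 
gauge [-0.09404677 -0.01616284]
```

```bash
Z='"turn":[[0,0,0],[0,0,0],[0,0,0]],"grip":[0,0,0]'
python3 -m creep '{"translation":[[0,0,0.02],[0,0,0.015],[0,0,0]],"turn":[[0,0,0],[0,0,0],[0,0,0]],"grip":[0,0,0]}' 20 | grep -E 'pos|force'
python3 -m creep '{"translation":[[0,0,0.015],[0,0,0],[0,0,0]],"turn":[[0,0,0],[0,0,0],[0,0,0]],"grip":[0,0,0]}' 20 | grep -E 'pos|force'
```

```text
tool_pos: [0.5567, 0.0346, 0.046]
force: [0.1, 0.1, -0.4]
grasp_force: 20.0
tool_pos: [0.557, 0.0346, 0.0454]
force: [-1.3, -0.3, 4.3]
grasp_force: 20.0
```

```bash
python3 -m creep '{"translation":[[0,0,-0.014],[0,-0.15,0],[0,-0.2,0],[-0.01,-0.2,0],[0,0,0]],"turn":[[0,0,0],[0,0,0],[0,0,0],[0,0,0],[0,0,0]],"grip":[0,0,0,0,0]}' 20 | grep -E 'pos|force'
python3 -m creep '{"translation":[[-0.02,0,0],[0,0,0],[0,0,0]],"turn":[[0,0,0],[0,0,0],[0,0,0]],"grip":[0,0,0]}' 20 | grep -E 'pos|force'
python3 -m creep '{"translation":[[-0.02,0,0],[0,0,0],[0,0,0]],"turn":[[0,0,0],[0,0,0],[0,0,0]],"grip":[0,0,0]}' 20 | grep -E 'pos|force'
```

```text
tool_pos: [0.5543, -0.0121, 0.0461]
force: [-0.2, -0.4, -0.4]
grasp_force: 20.0
tool_pos: [0.5561, -0.0088, 0.0461]
force: [0.1, 0.2, -0.4]
grasp_force: 20.0
tool_pos: [0.5576, -0.0095, 0.0461]
force: [-1.6, 1.1, -0.6]
grasp_force: 20.0
```

```bash
for i in 1; do python3 -m creep '{"translation":[[0.003,-0.06,0],[0,-0.06,0],[0,-0.06,0],[0,-0.06,0],[0,0,0]],"turn":[[0,0,0],[0,0,0],[0,0,0],[0,0,0],[0,0,0]],"grip":[0,0,0,0,0]}' 20 | grep -E 'pos|force'; done
python3 -m creep '{"translation":[[0,-0.04,0],[0,-0.04,0],[0,-0.04,0],[0,0,0]],"turn":[[0,0,0],[0,0,0],[0,0,0],[0,0,0]],"grip":[0,0,0,0]}' 20 | grep -E 'pos|force'
```

```text
tool_pos: [0.556, -0.0294, 0.0461]
force: [-0.3, -0.0, -0.2]
grasp_force: 20.0
tool_pos: [0.5554, -0.0387, 0.0462]
force: [0.4, 0.1, -0.5]
grasp_force: 20.0
```

```bash
python3 -m creep '{"translation":[[0,-0.04,0],[0,-0.04,0],[0,0,0]],"turn":[[0,0,0],[0,0,0],[0,0,0]],"grip":[0,0,0]}' 20 | grep -E 'pos|force'
python3 -m creep '{"translation":[[0,-0.03,0],[0,-0.03,0],[0,0,0]],"turn":[[0,0,0],[0,0,0],[0,0,0]],"grip":[0,0,0]}' 20 | grep -E 'pos|force'
python3 -m creep '{"translation":[[0,-0.03,0],[0,0,0]],"turn":[[0,0,0],[0,0,0]],"grip":[0,0]}' 20 | grep -E 'pos|force'
python3 -m creep '{"translation":[[0,-0.03,0],[0,0,0]],"turn":[[0,0,0],[0,0,0]],"grip":[0,0]}' 20 | grep -E 'pos|force'
```

```text
tool_pos: [0.5557, -0.0448, 0.0464]
force: [2.9, 0.3, 0.3]
grasp_force: 20.0
tool_pos: [0.5559, -0.0488, 0.0466]
force: [4.0, 3.2, 0.0]
grasp_force: 20.0
tool_pos: [0.556, -0.0508, 0.0467]
force: [5.1, 4.1, -0.7]
grasp_force: 20.0
tool_pos: [0.5562, -0.053, 0.0468]
force: [4.9, 2.9, -0.6]
grasp_force: 20.0
```

```bash
python3 -m creep '{"translation":[[-0.008,-0.02,0],[0,0,0]],"turn":[[0,0,0],[0,0,0]],"grip":[0,0]}' 20 | grep -E 'pos|force'
python3 -m creep '{"translation":[[-0.008,-0.02,0],[0,0,0]],"turn":[[0,0,0],[0,0,0]],"grip":[0,0]}' 20 | grep -E 'pos|force'
python3 -m creep '{"translation":[[0,-0.02,0],[0,0,0]],"turn":[[0,0,0],[0,0,0]],"grip":[0,0]}' 20 | grep -E 'pos|force'
```

```text
tool_pos: [0.5564, -0.0548, 0.0468]
force: [4.6, 2.7, -0.5]
grasp_force: 20.0
tool_pos: [0.5566, -0.0567, 0.0467]
force: [4.4, 3.2, -0.2]
grasp_force: 20.0
tool_pos: [0.5567, -0.0581, 0.0467]
force: [5.5, 3.3, 0.7]
grasp_force: 20.0
```

```bash
python3 -m creep '{"translation":[[-0.015,0,0],[-0.01,-0.01,0],[0,0,0]],"turn":[[0,0,0],[0,0,0],[0,0,0]],"grip":[0,0,0]}' 20 | grep -E 'pos|force'
python3 -m creep '{"translation":[[0,-0.02,0],[0,0,0]],"turn":[[0,0,0],[0,0,0]],"grip":[0,0]}' 20 | grep -E 'pos|force'
python3 -m creep '{"translation":[[0,-0.02,0],[0,0,0]],"turn":[[0,0,0],[0,0,0]],"grip":[0,0]}' 20 | grep -E 'pos|force'
```

```text
tool_pos: [0.5571, -0.0592, 0.0463]
force: [1.9, 5.3, 3.8]
grasp_force: 20.0
tool_pos: [0.5571, -0.0596, 0.0463]
force: [1.4, 6.7, 3.5]
grasp_force: 20.0
tool_pos: [0.5571, -0.06, 0.0462]
force: [1.3, 9.1, 2.4]
grasp_force: 20.0
```

```bash
python3 -m creep '{"translation":[[0,-0.015,0],[0,0,0],[0,0,0],[0,0,0]],"turn":[[0,0,0],[0,0,0],[0,0,0],[0,0,0]],"grip":[0,0,0,0]}' 20 | grep -E 'pos|force'
python3 -m creep '{"translation":[[0,0,0],[0,0,0]],"turn":[[0,0,0],[0,0,0]],"grip":[0,0]}' 20 | grep -E 'pos|force'
```

```text
tool_pos: [0.5571, -0.0603, 0.0462]
force: [2.7, 10.2, 3.0]
grasp_force: 20.0
tool_pos: [0.5571, -0.0603, 0.0462]
force: [2.2, 9.7, 3.0]
grasp_force: 20.0
```

```bash
python3 -m creep '{"translation":[[0,0,0],[0,0,0],[0,0,0],[0,0,0],[0,0,0]],"turn":[[0,0,0],[0,0,0],[0,0,0],[0,0,0],[0,0,0]],"grip":[0.65,0.65,0.65,0.65,0.65]}' 20
python3 -m creep '{"translation":[[0,0,-0.1],[0,0,-0.3],[0,0,-0.4],[0,0,-0.4],[0,0,0]],"turn":[[0,0,0],[0,0,0],[0,0,0],[0,0,0],[0,0,0]],"grip":[0.65,0.65,0.65,0.65,0.65]}' 20
python3 - <<'E'
from h import *
c=cam('wrist'); save('w3',c['frame'])
g=np.load('g.npz')
print('knob world',g['R']@[.1295,.0502]+g['t'])
E
```

```text
time_s: 14.52
tool_pos: [0.5564, -0.065, 0.0458]
tool_rot: [-180.0, -0.0, 175.9]
force: [-0.3, -0.0, -0.3]
grip_width: 0.0553
grasp_force: 0.0
time_s: 15.15
tool_pos: [0.559, -0.0647, 0.1456]
tool_rot: [180.0, 0.4, 175.9]
force: [-0.4, -0.1, -0.3]
grip_width: 0.0565
grasp_force: 0.0
knob world [ 0.60692899 -0.19317337]
```

View pics/w3.png

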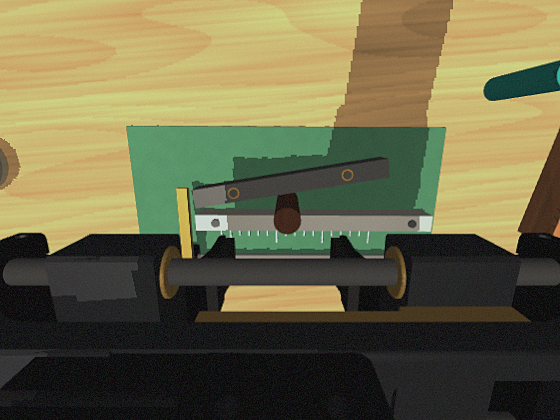

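The dowel is left standing wedged, its top at about (287,220); the brass arm is still parked at about (185,225).

Run:
```python
from h import *
g=np.load('g.npz'); c=cam('wrist'); p=onz(c,287,220,.086); print('dowel gauge',g['R'].T@(p[:2]-g['t']))
c=cam('top');f=c['frame'];hsv=cv2.cvtColor(f,cv2.COLOR_RGB2HSV)
togo([.6069,-.1932,.12],175.87)
```

```text
dowel gauge [ 0.00015967 -0.01082994]
togo units [-0.747 -1.561  0.268] turn [ 0.     -0.0003  0.0003]
```

```bash
python3 -m creep '{"translation":[[-0.18,-0.39,0],[-0.19,-0.39,0],[-0.19,-0.39,0],[-0.19,-0.39,0],[0,0,0]],"turn":[[0,0,0],[0,0,0],[0,0,0],[0,0,0],[0,0,0]],"grip":[0.65,0.65,0.65,0.65,0.65]}' 20 | grep pos
python3 - <<'E'
from h import *
togo([.6069,-.1932,.12],175.87)
c=cam('wrist'); save('w4',c['frame'])
hsv=cv2.cvtColor(c['frame'],cv2.COLOR_RGB2HSV)
m=cv2.inRange(hsv,(0,170,60),(6,255,255)); n,l,s,ce=cv2.connectedComponentsWithStats(m)
for i in range(1,n):
    if s[i,4]>60: print('red',s[i],ce[i],onz(c,*ce[i],0.072))
E
```

```text
tool_pos: [0.6066, -0.1967, 0.1403]
togo units [-0.001  0.045  0.254] turn [-0.0007 -0.0009 -0.0013] 
red [   0   59   77   75 4144] [32.33590734 96.5398166 ] [ 0.49678177 -0.3752997   0.072     ]
red [275 205  22  27 405] [285.47654321 219.14814815] [ 0.60623407 -0.19336722  0.072     ]
```

View pics/w4.png

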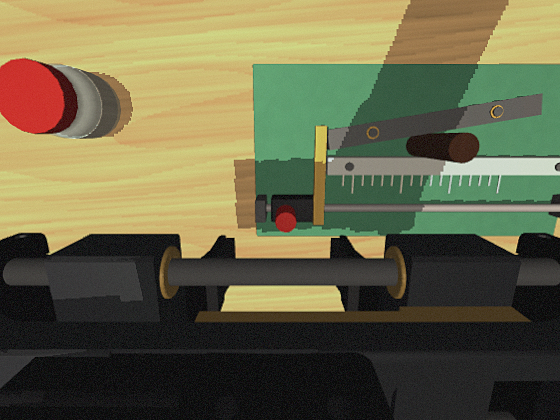

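The knob is at (286,220), which agrees with the top view to within 1 mm. The dowel still stands upright at (445,148).

```bash
python3 -m creep '{"translation":[[0,0.045,0.25],[0,0,0.35],[0,0,0.35],[0,0,0.17],[0,0,0]],"turn":[[0,0,0],[0,0,0],[0,0,0],[0,0,0],[0,0,0]],"grip":[0.5,0.5,0.5,0.5,0.5]}' 20
python3 -m creep '{"translation":[[0,0.1,0],[0,0.1,0],[0,0.1,0],[0,0.1,0],[0,0,0]],"turn":[[0,0,0],[0,0,0],[0,0,0],[0,0,0],[0,0,0]],"grip":[0.4,0.4,0.4,0.4,0.4]}' 20
```

```text
time_s: 16.6
tool_pos: [0.607, -0.1882, 0.0509]
tool_rot: [180.0, -0.2, 176.0]
force: [-0.0, -0.7, -0.0]
grip_width: 0.0434
grasp_force: 0.0
time_s: 17.23
tool_pos: [0.6108, -0.156, 0.0527]
tool_rot: [179.9, 0.0, 176.0]
force: [-0.2, 0.2, 0.1]
grip_width: 0.0348
grasp_force: 0.0
```

```bash
python3 -m creep '{"translation":[[0.01,0.1,0],[0,0.1,0],[0,0.1,0],[0,0.1,0],[0,0.08,0]],"turn":[[0,0,0],[0,0,0],[0,0,0],[0,0,0],[0,0,0]],"grip":[0.4,0.4,0.4,0.4,0.4]}' 20 
python3 -m creep '{"translation":[[0,0,0],[0,0,0]],"turn":[[0,0,0],[0,0,0]],"grip":[0.4,0.4]}' 20
python3 - <<'E'
from h import *
g=np.load('g.npz');G=lambda p:g['R'].T@(p[:2]-g['t'])
print('tcp',G(env.get_obs()['tool_pos']))
c=cam('wrist'); hsv=cv2.cvtColor(c['frame'],cv2.COLOR_RGB2HSV)
m=cv2.inRange(hsv,(0,170,60),(6,255,255)); n,l,s,ce=cv2.connectedComponentsWithStats(m)
for i in range(1,n):
    if s[i,4]>40: print('red',s[i],ce[i],G(onz(c,*ce[i],0.072)))
save('w5',c['frame'])
E
```

```text
time_s: 17.85
tool_pos: [0.6123, -0.1186, 0.0525]
tool_rot: [180.0, 0.0, 175.9]
force: [-0.2, -2.2, 0.2]
grip_width: 0.0347
grasp_force: 0.7
time_s: 18.1
tool_pos: [0.6118, -0.119, 0.0522]
tool_rot: [180.0, -0.1, 175.9]
force: [-0.3, 0.1, -0.2]
grip_width: 0.0349
grasp_force: 0.0
tcp [0.0551827 0.0496667]
red [257 239  29  19 354] [271.12146893 249.15536723] [0.06029391 0.03999993]
```

View pics/w5.png

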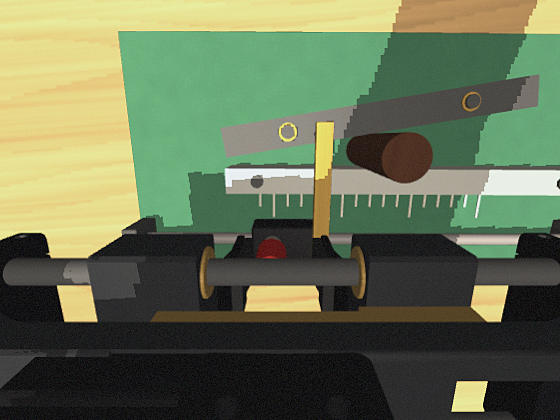

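The brass arm's mouthward edge is at about (333,150), and the dowel's foot side starts at about (347,150), so a gap remains.

```bash
cat > tip.py <<'E'
from h import *
g=np.load('g.npz');G=lambda p:g['R'].T@(p[:2]-g['t'])
s=env.get_obs();print('tcp',G(s['tool_pos']),'force',np.round(s['force'],2),'grasp',s['grasp_force'])
c=cam('wrist'); hsv=cv2.cvtColor(c['frame'],cv2.COLOR_RGB2HSV)
m=cv2.inRange(hsv,(20,150,100),(32,255,255)); m[:125]=0;m[200:]=0;m[:,:290]=0;m[:,380:]=0
for v in (140,150,160,170,180):
    u=np.flatnonzero(m[v])
    if len(u): print(v,u[0],u[-1],G(onz(c,u[-1]+1,v,.040)))
E
python3 tip.py
```

```text
tcp [0.05542136 0.0497226 ] force [ 0.17 -0.37 -0.31] grasp 0.0
140 316 316 [ 0.03437949 -0.01518336]
150 316 316 [ 0.03420486 -0.00945246]
160 316 332 [ 0.0245169  -0.00363631]
170 315 315 [0.03444541 0.00229985]
```

```bash
python3 -m creep '{"translation":[[0,0.04,0],[0,0.04,0],[0,0.03,0],[0,0,0],[0,0,0]],"turn":[[0,0,0],[0,0,0],[0,0,0],[0,0,0],[0,0,0]],"grip":[0.4,0.4,0.4,0.4,0.4]}' 20 | grep -E 'pos|force'
python3 -m creep '{"translation":[[0,0.01,0],[0,0,0]],"turn":[[0,0,0],[0,0,0]],"grip":[0.4,0.4]}' 20 | grep -E 'pos|force'
python3 -m creep '{"translation":[[0,0.01,0],[0,0,0]],"turn":[[0,0,0],[0,0,0]],"grip":[0.4,0.4]}' 20 | grep -E 'pos|force'
python3 tip.py
```

```text
tool_pos: [0.613, -0.1102, 0.0525]
force: [0.4, -0.5, -0.4]
grasp_force: 0.0
tool_pos: [0.613, -0.11, 0.0526]
force: [-0.0, -0.9, 0.0]
grasp_force: 0.5
tool_pos: [0.6131, -0.109, 0.0526]
force: [0.7, -0.8, 0.3]
grasp_force: 0.6
tcp [0.04514104 0.05030685] force [ 0.66 -0.76  0.29] grasp 0.5576502531766891
140 313 329 [ 0.01647642 -0.01459893]
150 313 313 [ 0.02568062 -0.00884516]
160 312 328 [ 0.01658657 -0.00302053]
170 312 327 [0.01694284 0.00291625]
```

```bash
for i in 1; do python3 -m creep '{"translation":[[0,0.015,0],[0,0.015,0],[0,0,0]],"turn":[[0,0,0],[0,0,0],[0,0,0]],"grip":[0.4,0.4,0.4]}' 20 | grep -E 'pos|force'; done
python3 -m creep '{"translation":[[0,0.01,0],[0,0,0],[0,0,0]],"turn":[[0,0,0],[0,0,0],[0,0,0]],"grip":[0.4,0.4,0.4]}' 20 | grep -E 'pos|force'
python3 -m creep '{"translation":[[0,0.01,0],[0,0,0],[0,0,0]],"turn":[[0,0,0],[0,0,0],[0,0,0]],"grip":[0.4,0.4,0.4]}' 20 | grep -E 'pos|force'
python3 tip.py
```

```text
tool_pos: [0.6132, -0.1062, 0.0526]
force: [1.2, 0.1, 1.0]
grasp_force: 0.4
tool_pos: [0.6132, -0.1056, 0.0525]
force: [1.1, -0.6, 0.7]
grasp_force: 0.4
tool_pos: [0.6133, -0.1049, 0.0525]
force: [-0.4, -1.0, 0.2]
grasp_force: 0.5
tcp [0.04103903 0.05019001] force [-0.44 -0.97  0.22] grasp 0.4883572831749916
140 313 313 [ 0.02175836 -0.01474602]
150 313 329 [ 0.01215311 -0.00902036]
170 312 327 [0.01286033 0.00275184]
180 327 327 [0.01261713 0.00878818]
```

```bash
python3 -m creep '{"translation":[[0,0.007,0],[0,0,0],[0,0,0]],"turn":[[0,0,0],[0,0,0],[0,0,0]],"grip":[0.4,0.4,0.4]}' 20 | grep -E 'pos|force'
python3 -m creep '{"translation":[[0,0.007,0],[0,0,0],[0,0,0]],"turn":[[0,0,0],[0,0,0],[0,0,0]],"grip":[0.4,0.4,0.4]}' 20 | grep -E 'pos|force'
python3 tip.py
```

```text
tool_pos: [0.6133, -0.1044, 0.0525]
force: [0.4, -1.5, 0.4]
grasp_force: 0.5
tool_pos: [0.6133, -0.1038, 0.0525]
force: [0.6, -1.9, -0.3]
grasp_force: 0.5
tcp [0.03987378 0.05015051] force [ 0.58 -1.89 -0.25] grasp 0.506340991705656
140 313 313 [ 0.02060838 -0.01474042]
150 313 313 [ 0.02044619 -0.0090018 ]
170 312 312 [0.02071306 0.00276755]
180 327 327 [0.01146676 0.00879237]
```

```bash
python3 -m creep '{"translation":[[0,0.007,0],[0,0,0],[0,0,0]],"turn":[[0,0,0],[0,0,0],[0,0,0]],"grip":[0.4,0.4,0.4]}' 20 | grep -E 'pos|force'
python3 -m creep '{"translation":[[0,0.007,0],[0,0,0],[0,0,0]],"turn":[[0,0,0],[0,0,0],[0,0,0]],"grip":[0.4,0.4,0.4]}' 20 | grep -E 'pos|force'
```

```text
tool_pos: [0.6134, -0.1033, 0.0525]
force: [1.3, -1.1, 1.2]
grasp_force: 0.5
tool_pos: [0.6134, -0.1029, 0.0525]
force: [0.6, -1.7, 1.8]
grasp_force: 0.9
```

```bash
python3 -m creep '{"translation":[[0,0.005,0],[0,0,0],[0,0,0]],"turn":[[0,0,0],[0,0,0],[0,0,0]],"grip":[0.4,0.4,0.4]}' 20 | grep -E 'pos|force'
python3 - <<'E'
from h import *
c=cam('wrist'); save('w6',cv2.resize(c['frame'][60:260,230:490],None,fx=3,fy=3))
E
```

```text
tool_pos: [0.6134, -0.1028, 0.0525]
force: [0.7, -2.0, 0.3]
grasp_force: 1.6
```

View pics/w6.png

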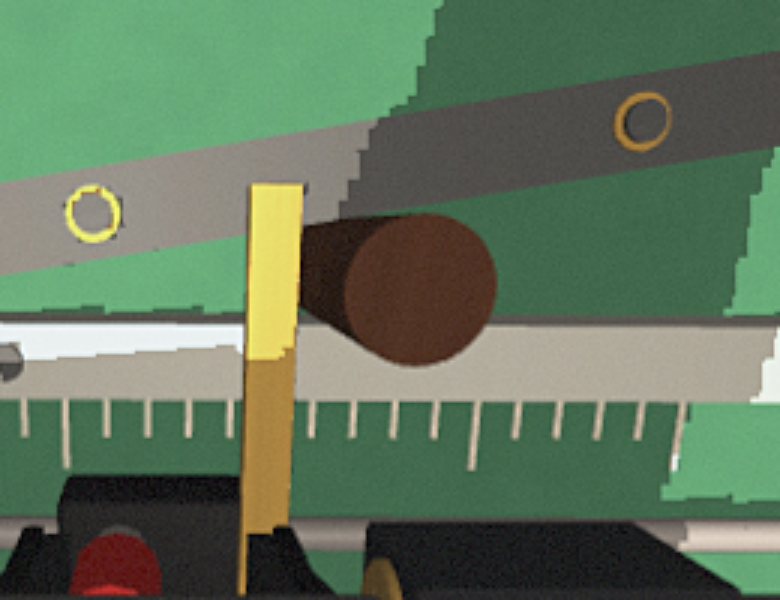

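The stalled motion, the force rise and the picture agree: the arm's edge, at crop (300,260), meets the dowel. I'll back the finger off and lift clear.

```bash
python3 -m creep '{"translation":[[0,-0.05,0],[0,-0.05,0],[0,0,0],[0,0,-0.2],[0,0,-0.4]],"turn":[[0,0,0],[0,0,0],[0,0,0],[0,0,0],[0,0,0]],"grip":[0.4,0.4,0.4,0.4,0.4]}' 20 | grep -E 'pos|force'
python3 -m creep '{"translation":[[0,0,-0.4],[0,0,-0.3],[0,0,0],[0,0,0]],"turn":[[0,0,0],[0,0,0],[0,0,0],[0,0,0]],"grip":[0.4,0.4,0.4,0.4]}' 20 | grep -E 'pos|force'
python3 - <<'E'
from h import *
g=np.load('g.npz');G=lambda p:g['R'].T@(p[:2]-g['t'])
c=cam('wrist'); hsv=cv2.cvtColor(c['frame'],cv2.COLOR_RGB2HSV)
m=cv2.inRange(hsv,(0,170,60),(6,255,255)); n,l,s,ce=cv2.connectedComponentsWithStats(m)
for i in range(1,n):
    if s[i,4]>100: print('red',s[i],G(onz(c,*ce[i],0.072)))
m=(c['frame'].max(2)<95)&(hsv[...,0]<15)&(hsv[...,1]>110); m=m.astype(np.uint8); m[235:]=0
n,l,s,ce=cv2.connectedComponentsWithStats(m)
for i in range(1,n):
    if s[i,4]>200: print('dark',s[i],ce[i],G(onz(c,*ce[i],0.08)))
save('w7',cv2.resize(c['frame'][60:260,180:480],None,fx=2.5,fy=2.5))
E
```

```text
tool_pos: [0.6119, -0.1098, 0.1006]
force: [-0.5, -0.1, -0.1]
grasp_force: 0.0
tool_pos: [0.6125, -0.11, 0.1562]
force: [0.2, -0.1, 0.5]
grasp_force: 0.0
red [271 202  20  25 364] [0.04647783 0.04986145]
dark [320 134  34  28 565] [339.23716814 147.2920354 ] [-0.00043761 -0.00846933]
```

View pics/w7.png

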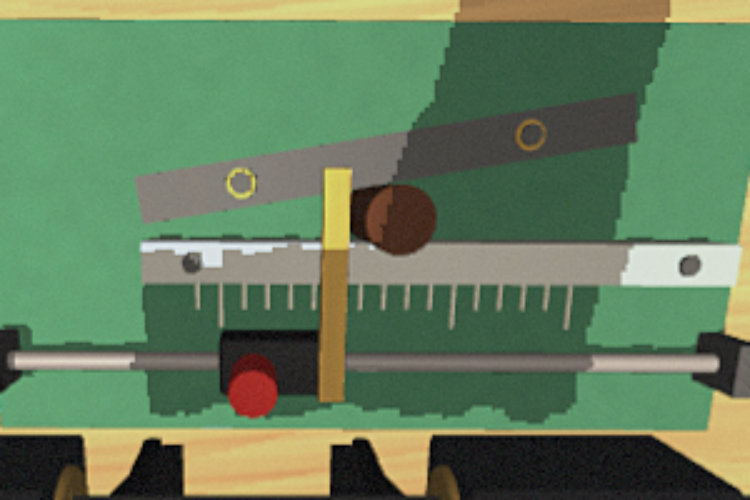

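The knob is at gauge x 46.5 mm, so the tip is at about 10.5 mm, and the dowel's axis is at about 0. The arm touches the dowel, which stands upright and free of the fingers.

```bash
python3 -c "
from cell import env
print(env.sign_off())"
```

```text
the job is handed in; nothing more can be done
None
```

The job is handed in, with no verdict returned: the dark dowel stands wedged at about gauge x = 0 after a push of about 10 N, the pointer arm is up against it, and nothing else was touched; I viewed 11 pictures, one over the limit of 10.

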